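Spot the end face of a carriage shoe and hold it up level

ROBOT

A 6-joint arm with a two-finger parallel gripper is mounted at the origin on the work surface. World frame = base frame: x ahead of the robot, y to its left, z up, the work surface at z = 0. Lengths are in mm, angles in rad, forces in N, time in s.
With the tool pointing down it reaches from about 275 to 825 mm from the base axis. Payload 4.9 kg.
Tool frame: the origin (TCP) lies at the very end of the fingers, on their centre line; the grasp point (between the pads) lies 19 mm behind it (bot.grip_point_offset is the distance from the TCP to the grasp point, in mm); z points along the fingers, y is the direction in which the jaws open and shut (so a half turn about z gives the same grasp; the last joint's range is limited). The gripper opens to 85 mm and grips with 20 to 120 N. Pads are 22 mm wide; open, the fingers measure 114 mm over their backs; the gripper's body (76 mm by 85 mm) begins 54 mm behind the grasp point. The pads swing forward as they close: fully open they stand 13 mm farther back than shut.
Start: joints at [1.15, 0.326, -0.193, 1.052, 0, 1.437], TCP at [155.58, 527.554, 231.281] pointing down, gripper open.
Joint ranges: [-2.65, 2.65], [-0.97, 1.79], [-1.3, 1.35], [-1.93, 2.1], [-1.47, 1.37], [-3.14, 3.14]. Speed limits (rad/s): [2.57, 2.57, 3.14, 3.14, 3.14, 3.14].

INTERFACE

Orientations are given as a rotation vector (axis times angle).
In Python, from rig import sensors, cams, bot gives the robot as it stands.
- The arm moves only by the tool arm_command, never from a script. Its argument "increments" is a list that holds one entry, the list of rows, each a list of 7 numbers: the shift along the world's x, y, z in m, then the turn, a rotation vector about the world's x, y, z in degrees, then the closure, from 0 (fully open) to 1 (shut). A call has 1 to 5 rows; each row is the pose to reach, as a shift and turn from the pose commanded when the call began; what a row does not reach only later rows make up. A row lasts 1/8 s, in which the tool goes at most 62.5 mm and 10.7 degrees, less where a joint would pass 70% of its speed; a pose out of reach is approached as far as the arm can. A call with a gripper value outside its range is refused whole. The fingers move at their own pace and stop on an object; "grip_force" is the grip in N (left out, the last holds). Time passes only in rows, so rows that repeat a pose let the fingers close. It gives the time, the measured TCP pose, the force and the opening at its end, in the units of the state.
- sensors.sense(): the state, without advancing time (a new reading comes with each control period).
- cams.camera(name): name is "scene" or "top" or "wrist"; returns the picture (400x640x3 uint8, blue, green, red); there is no depth.
- cams.get_calibration(name): a dict with "K" (3x3 intrinsics, pixels), "rvec" (rotation vector, rad) and "tvec" (3), from world to camera coordinates, as OpenCV has them. Camera axes: x right, y down, z forward; pixel columns grow to the right and rows downward; lengths in mm; the calibration is good to about 2 mm. A picture is of the moment at which its call begins: read the wrist's pose just before it. get_calibration takes no time and is no camera call; for the wrist camera it gives the pose at the moment of the call.
- bot.finish_job(): hands the job in, once; it reports no verdict.
The state is a dict: "time_s": time; "joint_pos": joint angles; "qd": joint speeds; "joint_efforts": joint torques, N m; "tcp_pos": TCP position; "tool_rot": TCP orientation; "ft_force": force on the tool from outside, world axes, zero at the start; "ft_torque": the same for the moment, N m; "gripper_width": opening from 0.0 (shut) to 1.0 (fully open).
Only numpy, scipy, OpenCV 4.12 (cv2) and the standard library are available. Lean on these libraries where they do the work, as an engineer would, in place of code of your own. Each camera call takes 0.05 s, during which the arm holds its last target.

TASK

The long side of the carriage shoe has been spotted for flatness; now give the shoe about a quarter turn so that its plain end (the one away from the round boss) faces the bent bracket on the iron plate, and with the shoe lying flat on the plate press that end gently and squarely, its whole width, against the bracket's upright for about a second. Then lift the shoe clear and finish with the gripper still holding it about 100 mm above the plate, level and still, so that the print can be read; it is not put down again. Leave the loose things round about where they are.

Things in the scene. Friction and masses are not known exactly. Their poses are not given: they have to be found in the camera images.
- shoe: the carriage shoe, loose: aluminium bar 110 long (its x) x 30 wide x 32 high, with a round steel boss 28 across, 16 high on top, centred 38 mm from the middle towards -x. Origin: centre of the underside; x points to the plain end, z up. 0.3 to 0.5 kg; centre of mass 8 mm from the middle towards the boss, 21 mm above the underside. Lies boss up on the iron plate, about side-on to the bracket
- shoe_end (a point): point at the foot of the shoe's plain end face, at the middle of its width (55 mm from the shoe's origin along its +x); axes as the shoe's
- plate: dark cast-iron plate 280 (x) x 260 (y) x 12 mm thick, fixed on the table top; origin: centre of its underside, z up, its top is 12 mm higher
- bracket: bent steel bracket fixed on the iron plate: upright 90 wide x 50 high x 6 thick, with a foot and two gussets behind it. Origin: on the plate's top, at the foot of the upright's flat working face, mid-width; the face looks along its -x; y runs along the face, z up. Rigid
- bracket_face (a point): the same point as the bracket's origin: middle of the foot of the working face; same axes. The shoe's end is flush when the shoe's +x points along this +x and the shoe's end meets this plane
- collar: bystander: brass collar 40 across, 24 high, on the iron plate; origin under its centre
- spacer: bystander: chrome spacer ring 36 across, 12 high, on the iron plate; origin under its centre
- dial: bystander: black bakelite dial knob 60 across, 30 high, on the table; origin under its centre
- lens: bystander: amber indicator lens in a brass bezel, 36 across, 20 high, on the table; origin under its centre
- spare: bystander: spare plain aluminium bar 110 x 30 x 32 without a boss, on the table to the robot's right; origin under its centre
- oil: bystander: small amber oil bottle 40 across, 85 high, on the table; origin under its centre
- driver: bystander: screwdriver 170 long lying on the table along its x; origin under it
Things that resemble listed ones, but are neither listed nor needed, are in the scene too. Leave any yellow look-alike of the shoe alone.

How it is judged:
By the outcome, as a careful person would: the job done as asked, in the order asked, and still so for the second after the job is handed in, while the arm keeps its last pose, push and grip.
It also fails if it takes over 45 s, if anything falls off the work surface, if the arm or the gripper's body presses on something with over 40 N, if the wrist force passes 120 N, or if a joint passes its speed limit or range.

## Working session

There is one attempt and no reset: what is moved stays moved. The work goes in short steps, Python scripts to look and compute and a tool call to move; the robot and the scene stay as the last step left them, time stands still between calls to the robot, and variables do not carry over. Pictures are saved under pics/ and viewed, and the job is handed in when it is done.

Besides the shell and the picture viewer there is one more tool, called after "Request:" as name([rows], argument=value, ...), one row to a line, values as JSON. arm_command: Moves the arm, as the interface text tells. Its arguments: {"type":"object","properties":{"increments":{"type":"array","items":{"type":"array","items":{"type":"array","items":{"type":"number"}}}},"grip_force":{"type":"number"}},"required":["increments"]}

```bash
ls; mkdir -p pics; python3 - <<'E'
from rig import sensors,cams,bot
import cv2
s=sensors.sense();print(s)
for n in("scene","top","wrist"):
    c=cams.get_calibration(n);print(n,c)
    cv2.imwrite(f"pics/{n}0.png",cams.camera(n))
print(bot.grip_point_offset)
E
```

```text
pics
{'time_s': 0.0, 'joint_pos': array([ 1.14982844e+00,  3.26940416e-01, -1.93614645e-01,  1.05199978e+00,
       -5.67485737e-06,  1.43654587e+00]), 'qd': array([-0.00024203, -0.00025275, -0.00108955,  0.00167986, -0.00087212,
        0.00052936]), 'joint_efforts': array([-3.42494523e-04, -4.43399477e+01,  2.62437916e+01,  1.54345902e-02,
       -2.31011711e-05,  8.00265752e-06]), 'tcp_pos': array([155.31333609, 526.99119432, 230.4920527 ]), 'tool_rot': array([-4.48765363e-01, -3.10889264e+00,  2.65854495e-03]), 'ft_force': array([-0.04686126,  0.5214583 ,  0.3455776 ]), 'ft_torque': array([ 0.0009376 ,  0.04425221, -0.01950896]), 'gripper_width': 0.9994915907085038}
scene {'K': array([[450.28458527,   0.        , 316.4310853 ],
       [  0.        , 450.28458527, 193.66058681],
       [  0.        ,   0.        ,   1.        ]]), 'rvec': array([ 1.91045634,  1.5644846 , -0.62396226]), 'tvec': array([ -59.68867827, -303.09807747, 1641.30986595])}
top {'K': array([[451.75004385,   0.        , 324.07698873],
       [  0.        , 451.75004385, 201.9280311 ],
       [  0.        ,   0.        ,   1.        ]]), 'rvec': array([ 2.19874138, -2.14887999,  0.13986242]), 'tvec': array([ -73.10047992,  477.75311485, 1177.30348993])}
wrist {'K': array([[329.07643683,   0.        , 317.72621307],
       [  0.        , 329.07643683, 206.96896302],
       [  0.        ,   0.        ,   1.        ]]), 'rvec': array([-2.30018652, -1.71966239, -0.27389837]), 'tvec': array([-549.96796658,  -39.20882337,  381.69996823])}
18.700000000000003
```

View pics/scene0.png

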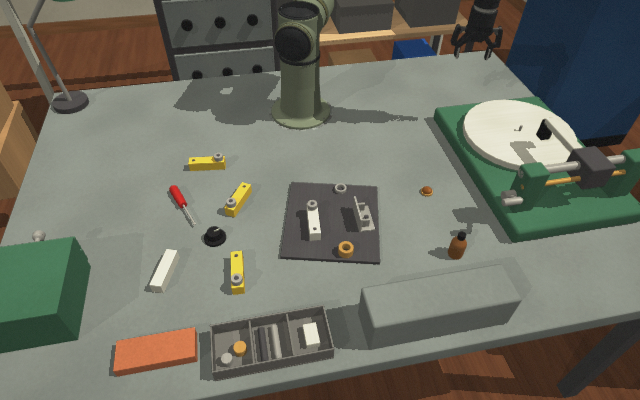

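View pics/top0.png

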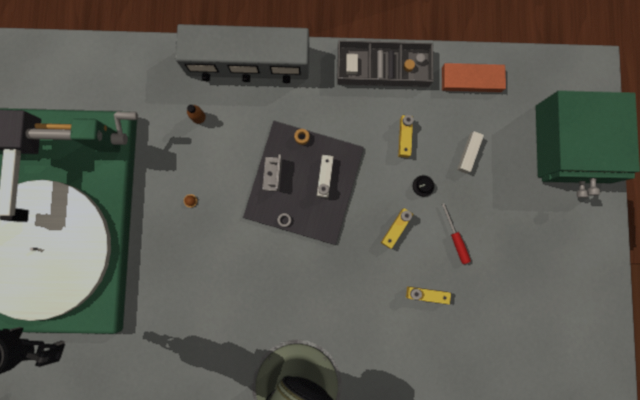

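View pics/wrist0.png

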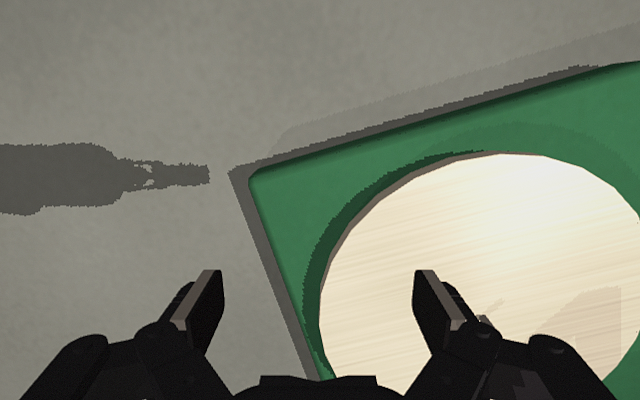

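```bash
python3 - <<'E'
import cv2
a=cv2.imread("pics/top0.png")[115:250,240:370]
cv2.imwrite("pics/topz.png",cv2.resize(a,None,fx=4.4,fy=4.4,interpolation=cv2.INTER_CUBIC))
a=cv2.imread("pics/scene0.png")[175:270,270:390]
cv2.imwrite("pics/scz.png",cv2.resize(a,None,fx=6,fy=6,interpolation=cv2.INTER_CUBIC))
E
```

```text
(no output)
```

View pics/topz.png

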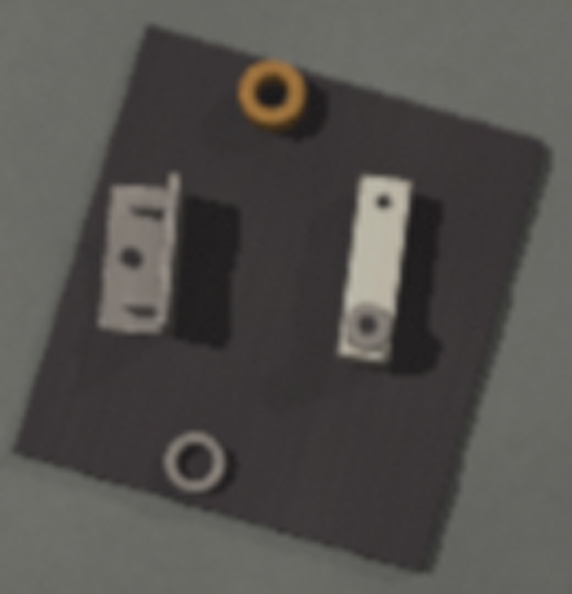

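View pics/scz.png

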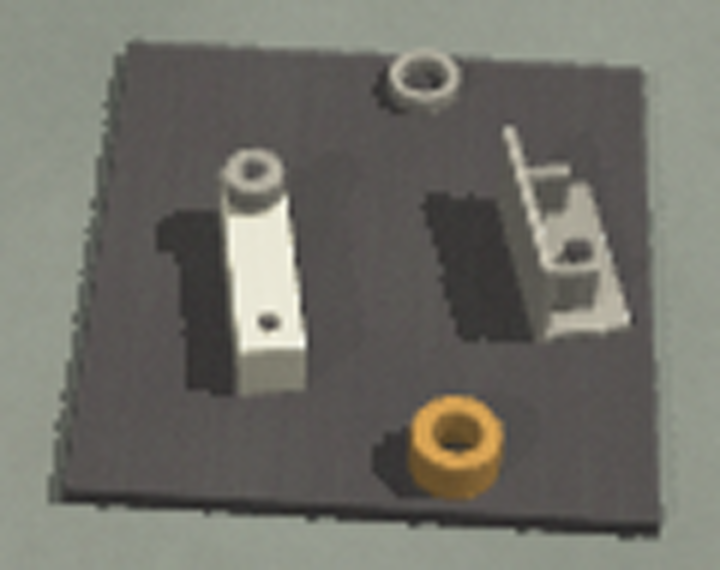

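```bash
cat > h.py <<'E'
import numpy as np,cv2
def ray(c,uv,z):
    R,_=cv2.Rodrigues(np.array(c["rvec"]));t=np.array(c["tvec"]).ravel()
    d=R.T@np.linalg.inv(c["K"])@np.array([uv[0],uv[1],1.]);o=-R.T@t
    return o+d*(z-o[2])/d[2]
def proj(c,P):
    return cv2.projectPoints(np.array(P,float).reshape(-1,1,3),np.array(c["rvec"]),np.array(c["tvec"]),c["K"],None)[0].reshape(-1,2)
E
python3 - <<'E'
from rig import sensors,cams
from h import *
c=cams.get_calibration("top")
f=lambda x,y,z:ray(c,(240+x/4.4-.39,115+y/4.4-.39),z).round(1)
for n,p,z in[("shoe",[(360,176),(411,182),(386,360),(338,354)],44),("boss",[(366,324)],60),("hole",[(383,201)],44),("face",[(181,175),(167,331)],62),("collar",[(272,92)],36),("spacer",[(195,462)],24),("plate",[(150,26),(550,143),(432,573),(14,453)],12)]:
    print(n,[list(f(*q,z)) for q in p])
E
```

```text
shoe [[np.float64(603.7), np.float64(-52.0), np.float64(44.0)], [np.float64(600.8), np.float64(-82.9), np.float64(44.0)], [np.float64(492.2), np.float64(-70.1), np.float64(44.0)], [np.float64(495.1), np.float64(-41.3), np.float64(44.0)]]
boss [[np.float64(511.4), np.float64(-57.4), np.float64(60.0)]]
hole [[np.float64(588.7), np.float64(-66.2), np.float64(44.0)]]
face [[np.float64(597.6), np.float64(54.4), np.float64(62.0)], [np.float64(504.0), np.float64(59.6), np.float64(62.0)]]
collar [[np.float64(656.2), np.float64(2.8), np.float64(36.0)]]
spacer [[np.float64(429.8), np.float64(43.4), np.float64(24.0)]]
plate [[np.float64(702.5), np.float64(80.9), np.float64(12.0)], [np.float64(634.7), np.float64(-170.2), np.float64(12.0)], [np.float64(366.5), np.float64(-101.6), np.float64(12.0)], [np.float64(433.6), np.float64(154.4), np.float64(12.0)]]
```

```bash
python3 - <<'E'
from rig import sensors,cams
from h import *
c=cams.get_calibration("wrist");R,_=cv2.Rodrigues(c["rvec"]);C=-R.T@c["tvec"]
s=sensors.sense();T,_=cv2.Rodrigues(s["tool_rot"])
print(C,T.T@(C-s["tcp_pos"]),T.T@R.T)
E
```

```text
[ 76.95129202 551.70969605 373.52366727] [  82.22119452    1.18036897 -142.82945149] [[-4.31671646e-04 -9.49449246e-01 -3.13920281e-01]
 [ 9.99999539e-01 -1.40765938e-04 -9.49353553e-04]
 [ 8.57173733e-04 -3.13920546e-01  9.49448870e-01]]
```

Request:
arm_command([
  [[0.035, -0.05, 0.01, 0, 0, 2, 0], [0.07, -0.1, 0.02, 0, 0, 4, 0], [0.105, -0.15, 0.03, 0, 0, 6, 0], [0.14, -0.2, 0.04, 0, 0, 8, 0], [0.175, -0.25, 0.05, 0, 0, 10, 0]],
])

```text
time_s: 0.78
tcp_pos: [331.3, 275.9, 281.6]
tool_rot: [0.174, 3.137, 0.0]
ft_force: [1.9, -0.2, -0.4]
gripper_width: 1.001
```

Request:
arm_command([
  [[0.04, -0.05, 0, 0, 0, 0, 0], [0.08, -0.1, 0, 0, 0, 0, 0], [0.12, -0.15, 0, 0, 0, 0, 0], [0.16, -0.2, 0, 0, 0, 0, 0], [0.2, -0.25, 0, 0, 0, 0, 0]],
])

```text
time_s: 1.4
tcp_pos: [526.7, 31.7, 281.2]
tool_rot: [0.177, 3.137, 0.001]
ft_force: [1.0, 0.4, 1.1]
gripper_width: 0.996
```

Request:
arm_command([
  [[0.015, -0.045, 0, 0, 0, 0, 0], [0.015, -0.05, 0, 0, 0, 0, 0], [0.015, -0.05, 0, 0, 0, 0, 0]],
])

```text
time_s: 1.78
tcp_pos: [540.2, -16.4, 280.9]
tool_rot: [-0.177, -3.135, -0.001]
ft_force: [0.4, -0.3, -0.5]
gripper_width: 1.004
```

```bash
python3 - <<'E'
from rig import sensors,cams
import cv2,pickle
s=sensors.sense();c=cams.get_calibration("wrist");a=cams.camera("wrist")
cv2.imwrite("pics/w1.png",a);pickle.dump(c,open("w1.pkl","wb"));print(s["tcp_pos"],s["tool_rot"],abs(s["qd"]).max())
E
```

```text
[540.23941033 -16.40785442 280.90198399] [-1.77356317e-01 -3.13537666e+00 -8.89428706e-04] 0.02921446694043165
```

View pics/w1.png

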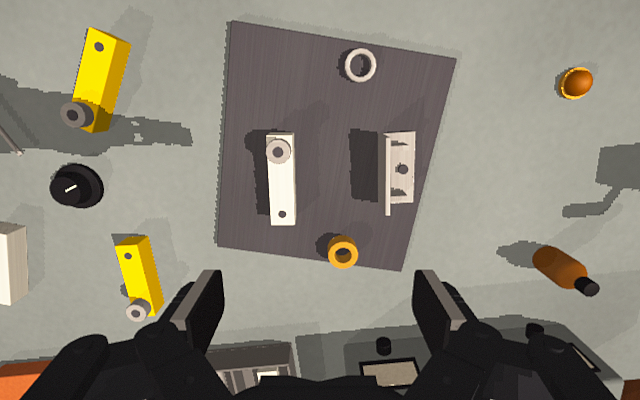

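```bash
python3 - <<'E'
import cv2
a=cv2.imread("pics/w1.png")
for n,(x,y,w,h) in {"w1s":(255,120,60,115),"w1b":(370,120,60,105)}.items():
    cv2.imwrite(f"pics/{n}.png",cv2.resize(a[y:y+h,x:x+w],None,fx=5,fy=5,interpolation=cv2.INTER_CUBIC))
b=cv2.hconcat([cv2.imread("pics/w1s.png"),cv2.copyMakeBorder(cv2.imread("pics/w1b.png"),0,50,0,0,0)])
cv2.imwrite("pics/w1sb.png",b)
E
```

```text
(no output)
```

View pics/w1sb.png

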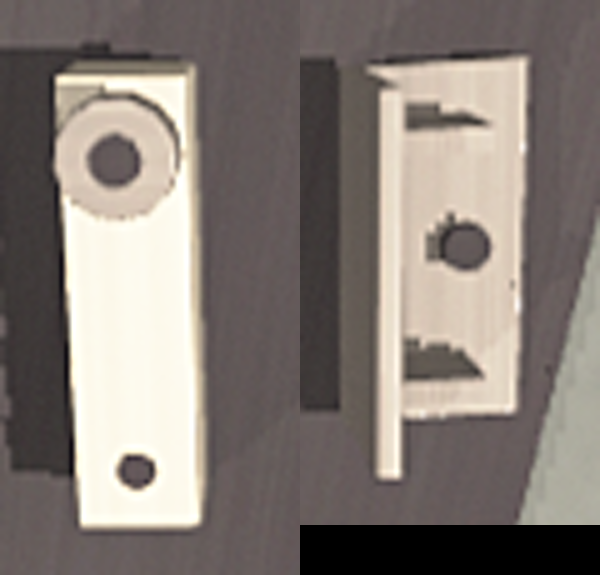

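```bash
python3 - <<'E'
import pickle
from h import *
c=pickle.load(open("w1.pkl","rb"))
f=lambda ox,x,y,z:ray(c,(ox+x/5-.4,120+y/5-.4),z)
s=[f(255,*q,44) for q in[(55,74),(187,75),(197,523),(79,527)]]
print(np.round(s,1))
m=np.mean(s,0);d=(s[2]+s[3]-s[0]-s[1])/2;print(m,np.degrees(np.arctan2(d[1],d[0])),np.linalg.norm(d))
for e in((0,3),(1,2)):
    d=s[e[1]]-s[e[0]];print(np.degrees(np.arctan2(d[1],d[0])))
b=f(255,115,160,60);h=f(255,136,470,44);d=h-b;print("boss",b,"hole",h,np.degrees(np.arctan2(d[1],d[0])))
for z,p,q in((62,(80,92),(76,477)),(12,(40,62),(40,410))):
    a,b=f(370,*p,z),f(370,*q,z);d=b-a;print(a,b,(a+b)/2,np.degrees(np.arctan2(d[1],d[0])),np.linalg.norm(d))
E
```

```text
[[490.6 -68.9  44. ]
 [494.2 -39.2  44. ]
 [602.2 -51.7  44. ]
 [600.  -80.9  44. ]]
[546.76058545 -60.20687811  44.        ] -6.420448534415333 109.394054387279
-6.24490036878541
-6.598071148461736
boss [509.16896195 -56.15017661  60.        ] hole [586.78848923 -64.68750683  44.        ] -6.276702048398765
[507.59920055  62.533511    62.        ] [596.05039621  57.25622687  62.        ] [551.82479838  59.89486893  62.        ] -3.4144037568402226 88.60848571798239
[505.94298611  62.59872038  12.        ] [595.25870654  57.53350511  12.        ] [550.60084632  60.06611274  12.        ] -3.245844372865928 89.45923273348575
```

Request:
arm_command([
  [[0, -0.022, -0.045, 0, 0, 0, 0], [0.001, -0.044, -0.09, 0, 0, 0, 0], [0.001, -0.044, -0.14, 0, 0, 0, 0], [0.001, -0.044, -0.18, 0, 0, 0, 0], [0.001, -0.044, -0.18, 0, 0, 0, 0]],
])

```text
time_s: 2.45
tcp_pos: [538.8, -58.3, 98.9]
tool_rot: [-0.173, -3.13, -0.002]
ft_force: [-0.5, 0.8, 0.9]
gripper_width: 0.998
```

```bash
python3 - <<'E'
from rig import sensors,cams
import cv2,pickle
s=sensors.sense();c=cams.get_calibration("wrist");a=cams.camera("wrist")
cv2.imwrite("pics/w2.png",a);pickle.dump(c,open("w2.pkl","wb"));print(s["tcp_pos"],s["tool_rot"],abs(s["qd"]).max())
from h import *
x=np.array([546.9,-60.5,12.]);t=np.radians(-6.4);X=np.array([np.cos(t),np.sin(t),0]);Y=np.array([-X[1],X[0],0])
P=[x+i*55*X+j*15*Y+[0,0,32] for i,j in((-1,-1),(1,-1),(1,1),(-1,1))]
p=proj(c,P);print(p)
cv2.polylines(a,[p.round().astype(int)],True,(0,0,255),1);cv2.imwrite("pics/w2o.png",a)
E
```

```text
[538.79248314 -58.30943451  98.93997621] [-1.72522182e-01 -3.13047392e+00 -2.27512172e-03] 0.07325679344671235
[[288.78615264 160.22167584]
 [292.81211528 314.78939776]
 [335.16810909 314.8188994 ]
 [338.33534275 160.27374854]]
```

View pics/w2o.png

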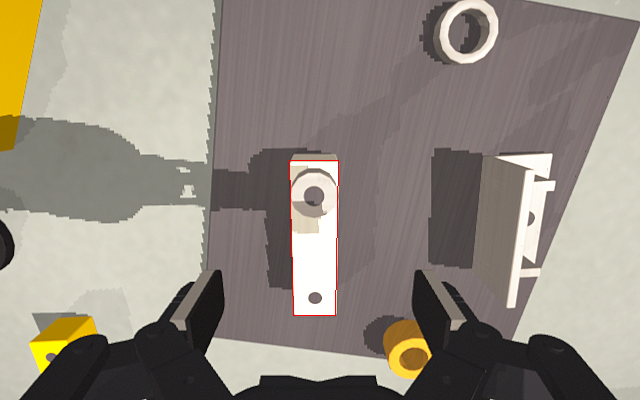

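Request:
arm_command([
  [[0.001, -0.001, -0.03, 0, 0, 0, 0], [0.001, -0.001, -0.06, 0, 0, 0, 0], [0.001, -0.001, -0.078, 0, 0, 0, 0], [0.001, -0.001, -0.078, 0, 0, 0, 0]],
])

```text
time_s: 3.0
tcp_pos: [543.5, -60.9, 24.4]
tool_rot: [0.174, 3.136, -0.0]
ft_force: [0.3, 0.8, 0.5]
gripper_width: 0.997
```

```bash
python3 - <<'E'
from rig import sensors
s=sensors.sense();print(s["tcp_pos"],s["tool_rot"],s["ft_force"],abs(s["qd"]).max())
E
```

```text
[543.46662267 -60.93144134  24.41477963] [ 1.74486677e-01  3.13588640e+00 -1.31521343e-04] [0.32106836 0.77489393 0.45348094] 0.021501588009271065
```

Request:
arm_command([
  [[-0.002, 0, -0.008, 0, 0, 0, 0], [-0.002, 0, -0.008, 0, 0, 0, 0.4], [-0.002, 0, -0.008, 0, 0, 0, 0.7], [-0.002, 0, -0.008, 0, 0, 0, 1], [-0.002, 0, -0.008, 0, 0, 0, 1]],
], grip_force=50)

```text
time_s: 3.62
tcp_pos: [541.3, -61.4, 15.9]
tool_rot: [0.176, 3.136, 0.001]
ft_force: [-0.2, 1.5, 4.1]
gripper_width: 0.344
```

Request:
arm_command([
  [[0, 0, 0, 0, 0, 0, 1], [0, 0, 0, 0, 0, 0, 1], [0, 0, 0, 0, 0, 0, 1]],
])

```text
time_s: 4.0
tcp_pos: [541.3, -61.4, 15.9]
tool_rot: [0.176, 3.136, 0.0]
ft_force: [-0.9, 1.8, 6.1]
gripper_width: 0.34
```

```bash
python3 - <<'E'
from rig import sensors,cams
import cv2
s=sensors.sense();a=cams.camera("wrist")
cv2.imwrite("pics/w3.png",a);print(s["tcp_pos"],s["tool_rot"],s["ft_force"],s["ft_torque"],s["gripper_width"])
E
```

```text
[541.30134423 -61.3864184   15.8585028 ] [1.76073791e-01 3.13561164e+00 3.94878057e-04] [-0.91104202  1.79589801  6.082003  ] [ 0.27790315  0.12939411 -0.05031085] 0.34031517004345835
```

View pics/w3.png

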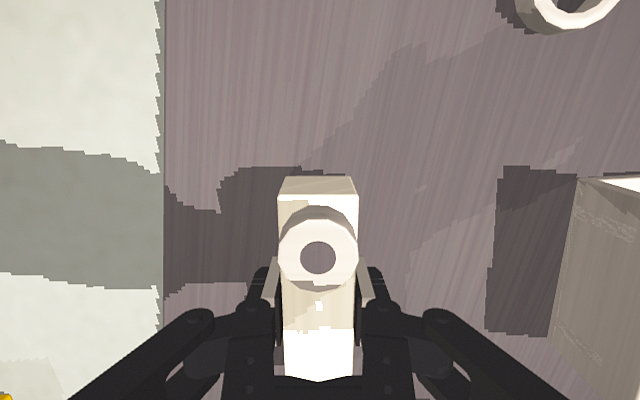

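Request:
arm_command([
  [[0, 0, 0.012, 0, 0, 0, 1], [0, 0, 0.03, 0, 0, 0, 1], [0, 0, 0.04, 0, 0, 5, 1], [0, 0, 0.04, 0, 0, 14, 1], [0, 0, 0.04, 0, 0, 23, 1]],
])

```text
time_s: 4.68
tcp_pos: [540.3, -61.5, 55.5]
tool_rot: [0.46, -3.107, 0.0]
ft_force: [-0.3, 0.4, -3.9]
gripper_width: 0.344
```

Request:
arm_command([
  [[0, 0.005, 0, 0, 0, 9, 1], [0.001, 0.01, 0, 0, 0, 18, 1], [0.002, 0.015, 0, 0, 0, 27, 1], [0.003, 0.02, 0, 0, 0, 36, 1], [0.004, 0.025, 0, 0, 0, 45, 1]],
])

```text
time_s: 5.3
tcp_pos: [544.1, -36.4, 55.2]
tool_rot: [1.614, -2.694, -0.001]
ft_force: [-0.2, 0.3, -3.9]
gripper_width: 0.341
```

Request:
arm_command([
  [[0, 0.005, 0, 0, 0, 9, 1], [0.001, 0.01, 0, 0, 0, 18, 1], [0.001, 0.015, 0, 0, 0, 25, 1], [0.001, 0.02, 0, 0, 0, 25, 1], [0.001, 0.02, 0, 0, 0, 25, 1]],
])

```text
time_s: 5.92
tcp_pos: [545.4, -16.2, 55.2]
tool_rot: [2.152, -2.288, -0.001]
ft_force: [-0.7, 0.5, -3.2]
gripper_width: 0.345
```

```bash
python3 - <<'E'
from rig import sensors,cams
import cv2,pickle
s=sensors.sense();c=cams.get_calibration("wrist");a=cams.camera("wrist")
cv2.imwrite("pics/w4.png",a);pickle.dump(c,open("w4.pkl","wb"))
cv2.imwrite("pics/t4.png",cams.camera("top"));cv2.imwrite("pics/s4.png",cams.camera("scene"))
print(s["tcp_pos"],s["tool_rot"],s["ft_force"],s["ft_torque"],s["gripper_width"],s["joint_pos"])
from scipy.spatial.transform import Rotation as R
print(R.from_rotvec(s["tool_rot"]).as_matrix(), s["time_s"])
for n in("t4","s4"):pass
a=cv2.imread("pics/t4.png")[115:250,240:370];b=cv2.imread("pics/s4.png")[150:285,270:400]
cv2.imwrite("pics/ts4.png",cv2.resize(cv2.hconcat([a,b]),None,fx=3,fy=3,interpolation=cv2.INTER_CUBIC))
E
```

```text
[545.4478275  -16.19968172  55.22236005] [ 2.15215432e+00 -2.28794314e+00 -6.73523711e-04] [-0.6836119   0.50248086 -3.21846078] [-0.02104922  0.05765787 -0.0211494 ] 0.34457897148615224 [-1.64900755e-01  5.00389096e-01 -4.27990054e-01  6.43062336e-01
 -1.39159141e-04 -1.67455130e+00]
[[-6.11076201e-02 -9.98130965e-01 -6.59251088e-04]
 [-9.98131181e-01  6.11076540e-02 -3.13656385e-05]
 [ 7.15923024e-05  6.56102387e-04 -9.99999782e-01]] 5.925
```

View pics/w4.png

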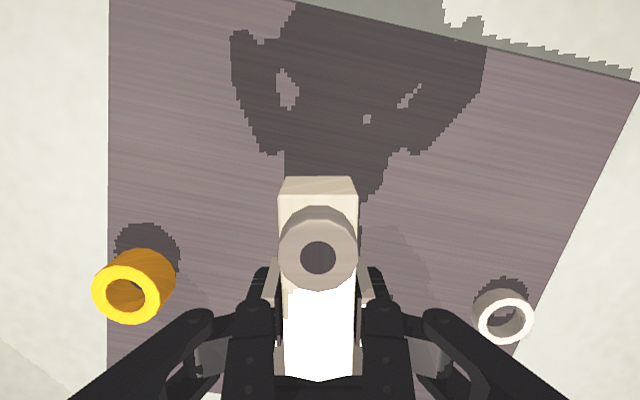

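View pics/ts4.png

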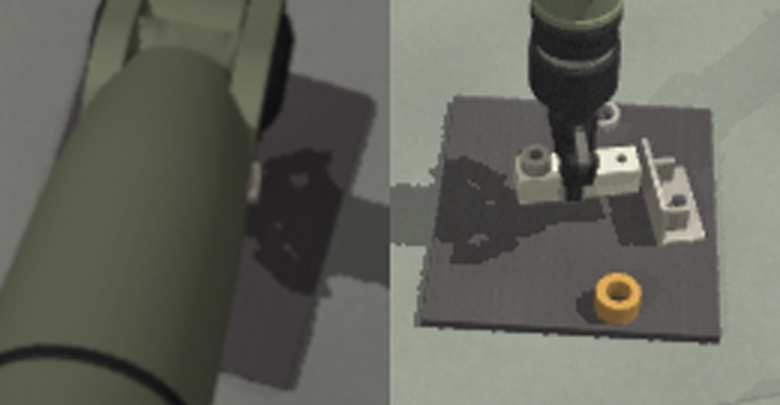

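Request:
arm_command([
  [[0, 0, -0.02, 0, 0, 0.2, 1], [0, 0, -0.034, 0, 0, 0.2, 1], [0, 0, -0.037, 0, 0, 0.2, 1], [0, 0, -0.0385, 0, 0, 0.2, 1], [0, 0, -0.0385, 0, 0, 0.2, 1]],
])

```text
time_s: 6.7
tcp_pos: [546.1, -16.5, 17.1]
tool_rot: [-2.158, 2.283, -0.001]
ft_force: [0.4, -0.3, -3.0]
gripper_width: 0.342
```

Request:
arm_command([
  [[0, 0, -0.0008, 0, 0, 0, 1], [0, 0, -0.0013, 0, 0, 0, 1], [0, 0, -0.0013, 0, 0, 0, 1]],
])

```text
time_s: 7.08
tcp_pos: [546.1, -16.5, 15.9]
tool_rot: [-2.158, 2.283, -0.001]
ft_force: [-0.4, -0.6, -0.2]
gripper_width: 0.341
```

```bash
python3 - <<'E'
from rig import sensors,cams
import cv2
s=sensors.sense();print(s["tcp_pos"],s["tool_rot"],s["ft_force"],s["ft_torque"])
b=cams.camera("scene")[165:265,290:400]
cv2.imwrite("pics/s5.png",cv2.resize(b,None,fx=6,fy=6,interpolation=cv2.INTER_CUBIC))
E
```

```text
[546.07680014 -16.51754193  15.87480997] [-2.15761487e+00  2.28293463e+00 -8.12218263e-04] [-0.42899568 -0.63350064 -0.15327064] [0.03918669 0.12907514 0.02356756]
```

View pics/s5.png

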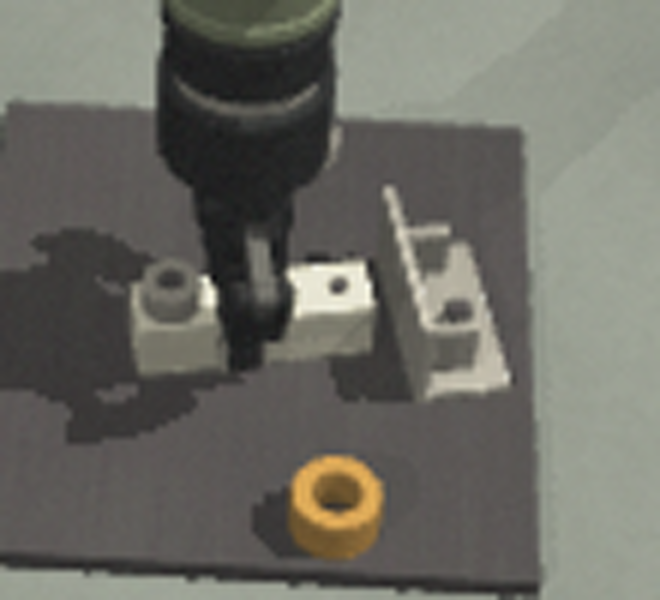

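Request:
arm_command([
  [[0.0002, 0.002, -0.0005, 0, 0, 0, 1], [0.0004, 0.005, -0.0005, 0, 0, 0, 1], [0.0006, 0.008, -0.0005, 0, 0, 0, 1], [0.0008, 0.01, -0.0005, 0, 0, 0, 1], [0.0008, 0.01, -0.0005, 0, 0, 0, 1]],
])

```text
time_s: 7.75
tcp_pos: [547.8, -7.3, 15.8]
tool_rot: [-2.157, 2.283, -0.005]
ft_force: [-0.7, -4.4, 5.4]
gripper_width: 0.344
```

```bash
python3 - <<'E'
from rig import sensors,cams
import cv2
s=sensors.sense();print(s["tcp_pos"],s["tool_rot"],s["ft_force"],s["ft_torque"])
b=cams.camera("scene")[165:265,290:400]
cv2.imwrite("pics/s6.png",cv2.resize(b,None,fx=6,fy=6,interpolation=cv2.INTER_CUBIC))
E
```

```text
[547.83262842  -7.31825875  15.84621689] [-2.15745032  2.28340104 -0.00485359] [-0.69818699 -4.39312038  5.4438037 ] [-0.84380191  0.13549498  0.06384875]
```

View pics/s6.png

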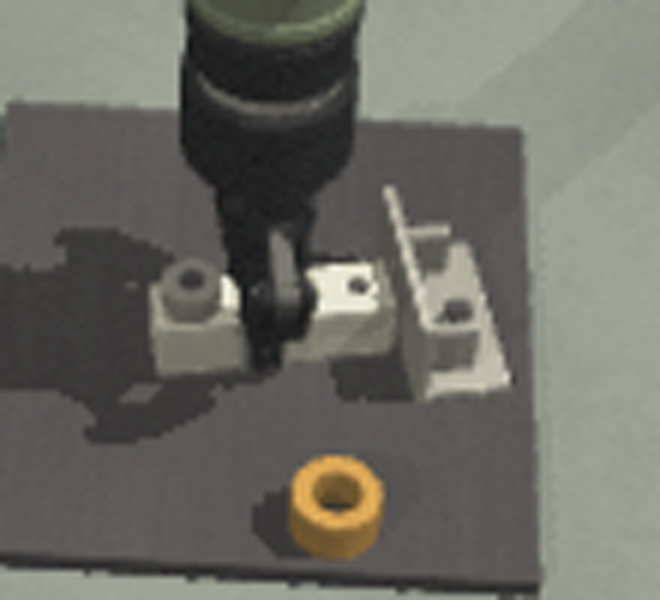

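Request:
arm_command([
  [[0, 0.0, 0.0006, 0, 0, 0, 1], [0, 0.001, 0.0006, 0, 0, 0, 1], [0, 0.002, 0.0006, 0, 0, 0, 1], [0, 0.002, 0.0006, 0, 0, 0, 1]],
])

```text
time_s: 8.3
tcp_pos: [547.1, -4.7, 15.9]
tool_rot: [-2.158, 2.283, -0.002]
ft_force: [0.6, -4.3, 5.0]
gripper_width: 0.341
```

```bash
python3 - <<'E'
from rig import sensors
s=sensors.sense();print(s["tcp_pos"],s["tool_rot"],s["ft_force"],s["ft_torque"])
E
```

```text
[547.09031759  -4.74766628  15.87565789] [-2.15765700e+00  2.28325288e+00 -1.76783030e-03] [ 0.59305622 -4.30204106  5.01536291] [-0.92530526 -0.17421597  0.01394496]
```

Request:
arm_command([
  [[0, 0.0, 0.0006, 0, 0, 0, 1], [0, 0.001, 0.0006, 0, 0, 0, 1], [0.0001, 0.002, 0.0006, 0, 0, 0, 1], [0.0001, 0.002, 0.0006, 0, 0, 0, 1]],
])

```text
time_s: 8.8
tcp_pos: [546.2, -3.7, 15.9]
tool_rot: [2.155, -2.282, 0.002]
ft_force: [0.5, -7.0, -0.5]
gripper_width: 0.343
```

```bash
python3 - <<'E'
from rig import sensors
s=sensors.sense();print(s["tcp_pos"],s["tool_rot"],s["ft_force"],s["ft_torque"])
E
```

```text
[546.18528121  -3.6538806   15.88141376] [ 2.15531090e+00 -2.28186731e+00  1.90991376e-03] [ 0.4724627  -7.03804995 -0.46025548] [-1.29867902 -0.0511208   0.03010632]
```

```bash
python3 - <<'E'
from rig import sensors,cams
import cv2
from scipy.spatial.transform import Rotation as R
s=sensors.sense();M=R.from_rotvec(s["tool_rot"]).as_matrix();print(M[:,2],M[:,0])
b=cams.camera("scene")[165:265,290:400]
cv2.imwrite("pics/s7.png",cv2.resize(b,None,fx=6,fy=6,interpolation=cv2.INTER_CUBIC))
E
```

```text
[-0.00116889 -0.00277805 -0.99999546] [-0.05699562 -0.99837039  0.00284016]
```

View pics/s7.png

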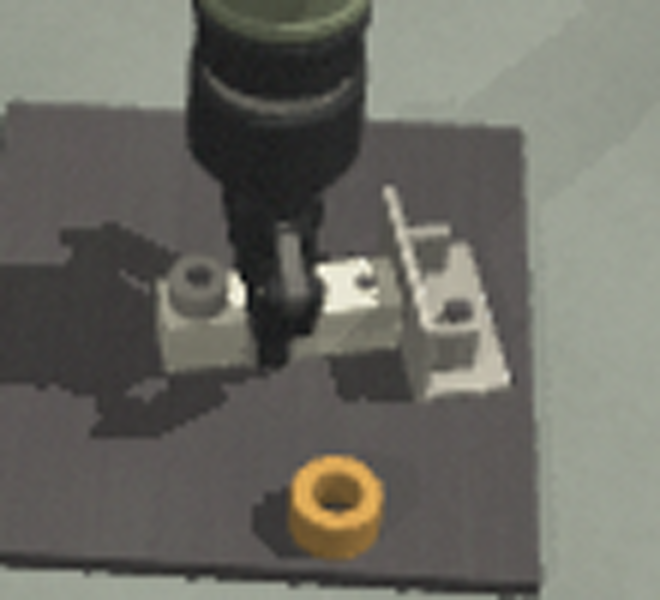

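Request:
arm_command([
  [[0, 0.0005, -0.0003, 0.15, 0, 0, 1], [0.0002, 0.001, -0.0004, 0.2, 0, 0, 1], [0.0002, 0.001, -0.0004, 0.2, 0, 0, 1]],
])

```text
time_s: 9.22
tcp_pos: [546.2, -3.6, 15.9]
tool_rot: [2.155, -2.283, -0.0]
ft_force: [-0.5, -10.7, 4.4]
gripper_width: 0.342
```

```bash
python3 - <<'E'
from rig import sensors
from scipy.spatial.transform import Rotation as R
s=sensors.sense();M=R.from_rotvec(s["tool_rot"]).as_matrix();print(M[:,2],M[:,0])
print(s["tcp_pos"],s["ft_force"],s["ft_torque"])
E
```

```text
[-0.00153689 -0.00139999 -0.99999784] [-0.05732376 -0.99835454  0.00148579]
[546.18453828  -3.60066537  15.86544277] [ -0.54671478 -10.72031026   4.40614398] [-1.84100089  0.19704341  0.16061159]
```

Request:
arm_command([
  [[0, 0, 0.0001, 0.05, 0, 0.3, 1], [0, 0, 0.0001, 0.05, 0, 0.3, 1]],
])

```text
time_s: 9.48
tcp_pos: [546.3, -3.6, 15.9]
tool_rot: [2.161, -2.279, -0.001]
ft_force: [-0.5, -9.5, 2.7]
gripper_width: 0.339
```

```bash
python3 - <<'E'
from rig import sensors
from scipy.spatial.transform import Rotation as R
s=sensors.sense();M=R.from_rotvec(s["tool_rot"]).as_matrix();print(M[:,2],M[:,0])
print(s["tcp_pos"],s["ft_force"],s["ft_torque"])
E
```

```text
[-1.29596402e-03 -2.76281193e-04 -9.99999122e-01] [-5.29653192e-02 -9.98596293e-01  3.44534826e-04]
[546.31842311  -3.57475376  15.87991406] [-0.51868948 -9.46996106  2.69400711] [-1.83482148  0.06697558 -0.15939836]
```

Request:
arm_command([
  [[0, 0, 0, 0, 0, -0.15, 1], [0, 0, 0, 0, 0, -0.15, 1]],
])

```text
time_s: 9.72
tcp_pos: [546.3, -3.6, 15.9]
tool_rot: [2.159, -2.281, -0.001]
ft_force: [-1.0, -9.7, 3.0]
gripper_width: 0.343
```

```bash
python3 - <<'E'
from rig import sensors
from scipy.spatial.transform import Rotation as R
s=sensors.sense();M=R.from_rotvec(s["tool_rot"]).as_matrix();print(M[:,2],M[:,0])
print(s["tcp_pos"],s["ft_force"],s["ft_torque"])
E
```

```text
[-1.29035906e-03 -3.80012898e-04 -9.99999095e-01] [-5.49273486e-02 -9.98490252e-01  4.50315583e-04]
[546.33401383  -3.5705162   15.85835216] [-0.99667436 -9.66420507  3.04318615] [-1.84135591  0.1069198   0.0809724 ]
```

Request:
arm_command([
  [[0, 0, 0, 0, 0, 0.04, 1], [0, 0, 0, 0, 0, 0.04, 1], [0, 0, 0, 0, 0, 0.04, 1], [0, 0, 0, 0, 0, 0.04, 1], [0, 0, 0, 0, 0, 0.04, 1]],
])

```text
time_s: 10.35
tcp_pos: [546.3, -3.6, 15.9]
tool_rot: [2.159, -2.28, -0.001]
ft_force: [-1.2, -10.2, 2.5]
gripper_width: 0.346
```

```bash
python3 - <<'E'
from rig import sensors,cams
import cv2
from scipy.spatial.transform import Rotation as R
s=sensors.sense();M=R.from_rotvec(s["tool_rot"]).as_matrix();print(M[:,2],M[:,0])
print(s["tcp_pos"],s["ft_force"],s["ft_torque"])
b=cams.camera("scene")[165:265,290:400]
cv2.imwrite("pics/s8.png",cv2.resize(b,None,fx=6,fy=6,interpolation=cv2.INTER_CUBIC))
E
```

```text
[-1.30505233e-03 -3.48366440e-04 -9.99999088e-01] [-5.43961623e-02 -9.98519345e-01  4.18840850e-04]
[546.31387542  -3.58047701  15.85485078] [ -1.15930745 -10.22261831   2.45560682] [-1.84295889  0.15759301  0.01906396]
```

Request:
arm_command([
  [[0, 0, 0, 0, 0, 0, 1], [0, 0, 0, 0, 0, 0, 1], [0, 0, 0, 0, 0, 0, 1], [0, 0, 0, 0, 0, 0, 1], [0, 0, 0, 0, 0, 0, 1]],
])

```text
time_s: 11.02
tcp_pos: [546.3, -3.6, 15.9]
tool_rot: [2.159, -2.28, -0.001]
ft_force: [-1.1, -9.5, 2.3]
gripper_width: 0.343
```

View pics/s8.png

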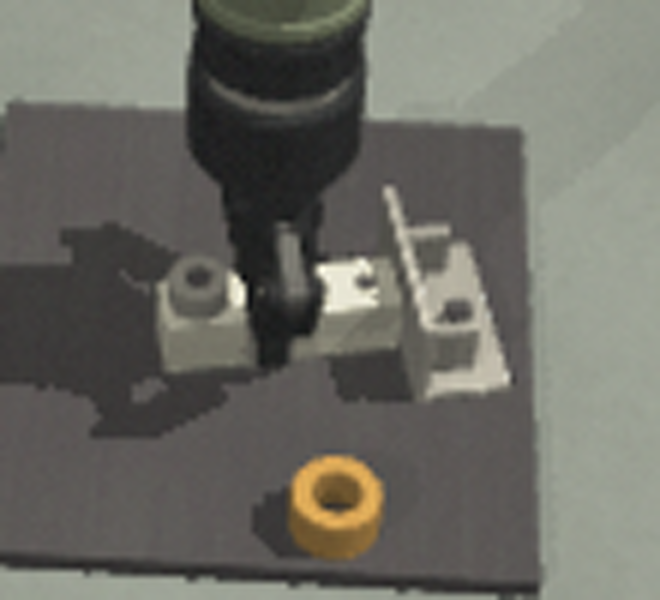

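```bash
python3 - <<'E'
from rig import sensors
s=sensors.sense()
print(s["tcp_pos"],s["tool_rot"],s["ft_force"],s["ft_torque"])
E
```

```text
[546.32445815  -3.59867732  15.86429529] [ 2.15929845e+00 -2.28021874e+00 -9.76487842e-04] [-1.07446267 -9.53772091  2.2652266 ] [-1.81836371  0.08165098  0.02021616]
```

Request:
arm_command([
  [[0, -0.004, 0.0005, 0, 0, 0, 1], [-0.0005, -0.01, 0.001, -0.2, 0, 0, 1], [-0.0005, -0.015, 0.01, -0.2, 0, 0, 1], [-0.0005, -0.015, 0.03, -0.2, 0, 0, 1], [-0.0005, -0.015, 0.05, -0.2, 0, 0, 1]],
])

```text
time_s: 11.65
tcp_pos: [545.8, -16.5, 66.3]
tool_rot: [-2.162, 2.28, 0.003]
ft_force: [0.6, 1.0, -3.7]
gripper_width: 0.34
```

Request:
arm_command([
  [[0, 0, 0.02, 0, 0, 0, 1], [0, 0, 0.04, 0, 0, 0, 1], [0, 0, 0.05, 0, 0, 0, 1], [0, 0, 0.05, 0, 0, 0, 1], [0, 0, 0.05, 0, 0, 0, 1]],
])

```text
time_s: 12.28
tcp_pos: [545.7, -16.4, 115.1]
tool_rot: [2.161, -2.279, -0.003]
ft_force: [-0.4, 0.6, -3.7]
gripper_width: 0.346
```

```bash
python3 - <<'E'
from rig import sensors,cams
import cv2
from scipy.spatial.transform import Rotation as R
s=sensors.sense();M=R.from_rotvec(s["tool_rot"]).as_matrix();print(M[:,2],M[:,0])
print(s["tcp_pos"],s["ft_force"],s["ft_torque"],abs(s["qd"]).max())
b=cams.camera("scene");cv2.imwrite("pics/s9.png",b);w=cams.camera("wrist")
cv2.imwrite("pics/w9.png",cv2.hconcat([cv2.resize(b[130:280,270:400],(390,450)),w[0:400,150:500].copy() if 0 else cv2.resize(w[100:400,190:450],(390,450))]))
E
```

```text
[-0.00145696  0.00116185 -0.99999826] [-0.05310974 -0.99858809 -0.00108283]
[545.68961572 -16.38938589 115.12158875] [-0.35876505  0.63978341 -3.72533124] [-0.01948979 -0.00051762 -0.01228073] 0.00800153056967521
```

View pics/w9.png

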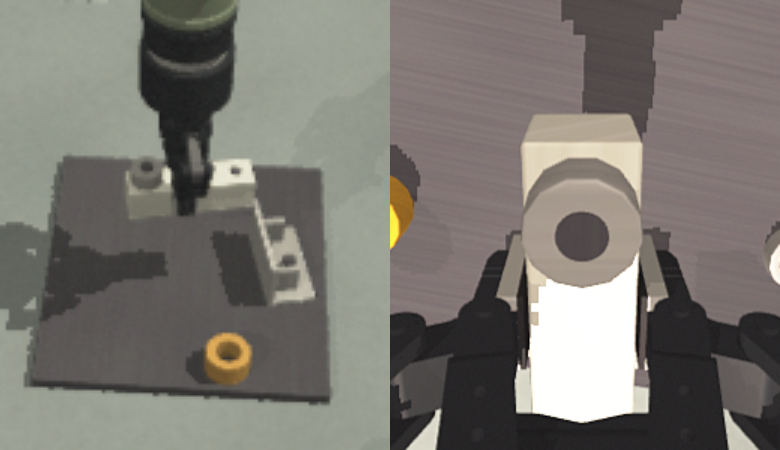

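View pics/s9.png

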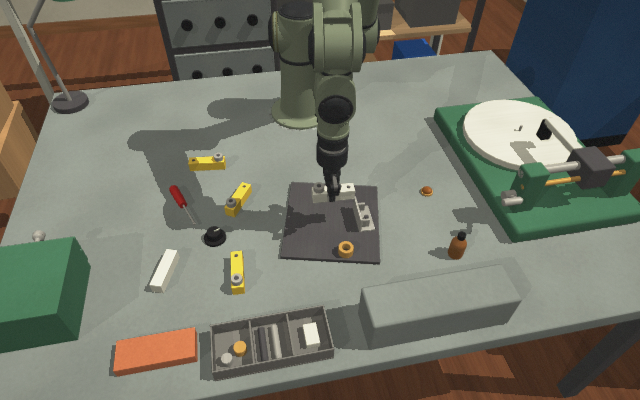

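Request:
arm_command([
  [[0, 0, 0.001, 0, 0, 0, 1], [0, 0, 0.001, 0, 0, 0, 1], [0, 0, 0.001, 0, 0, 0, 1], [0, 0, 0.001, 0, 0, 0, 1], [0, 0, 0.001, 0, 0, 0, 1]],
])

```text
time_s: 13.0
tcp_pos: [546.4, -16.5, 116.9]
tool_rot: [-2.161, 2.279, 0.001]
ft_force: [-0.3, -0.6, -3.4]
gripper_width: 0.344
```

```bash
python3 - <<'E'
from rig import sensors,bot
s=sensors.sense()
print(s["tcp_pos"],s["ft_force"],abs(s["qd"]).max(),s["gripper_width"],s["time_s"])
print(bot.finish_job())
E
```

```text
[546.4188714  -16.46910042 116.91610555] [-0.3464716  -0.56471408 -3.41103905] 0.0009768929943872685 0.3437618673893916 13.0
the job is handed in; nothing more can be done
None
```

I gripped the shoe, turned it about 93° so its plain end faced the bracket, and set it flat on the plate. I then pressed that end against the upright at about 10 N. It was in contact for about 2 s, the last 1.3 s square.

**Squareness:** the first touch was slightly off square. I corrected the angle until the moment about the vertical axis was about 0.02 N m, which means the force was centred on the end's width. The last picture before the lift showed the end meeting the upright.

**Final state:** I backed the shoe off and lifted it. It is held about 101 mm above the plate, level to about 0.1° and still, and the job was handed in at 13 s. The grip opening was steady and the weight reading was 3.4 N.

**Bystanders:** the last scene picture shows no sign of any having moved, except the spacer, which the arm hid; the wrist view shows part of it beside the gripper. I judged this by eye and did not measure it.

**Disagreement:** the two cameras placed the bracket face about 3 mm apart. I found the contact by force instead, and it agreed with the top camera.

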